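# Put the label printer back into service

### The arm

A 6-joint arm with a two-finger parallel gripper is mounted at the origin on a cart in front of the work surface, level with it; the furniture and walls round the work are solid. World frame = base frame: x ahead of the robot, y to its left, z up, the work surface at z = 0. Lengths are in m, angles in rad, forces in N, time in s.
With the tool pointing down it reaches from about 0.35 to 0.925 m from the base axis. Payload 6.4 kg.
Tool frame: the origin (TCP) lies between the finger pads; the fingertips stand 25 mm ahead of it and the grasp point (between the pads) lies 6 mm ahead of it (r.tip_reach is the distance from the TCP to the fingertips, in m); z points along the fingers, y is the line along which they close (so a half turn about z gives the same grasp; the last joint's range is limited). The gripper opens to 94 mm and grips with 3 to 60 N. Pads are 16 mm wide; open, the fingers measure 119 mm over their backs; the gripper's body (75 mm by 177 mm) begins 78 mm behind the grasp point.
Start: joints at [1.126, 0.245, 1.558, -0, 1.339, -0.174], TCP at [0.174, 0.626, 0.23] pointing down, gripper open.
Joint ranges: [-3.13, 3.13], [-1.02, 2.26], [0.13, 2.54], [-0.95, 4.09], [0.21, 2.88], [-2.74, 2.74]. Speed limits (rad/s): [2.57, 2.57, 3.14, 3.14, 3.14, 3.14].

### API

Orientations are given as a unit quaternion [x, y, z, w].
In Python, from plant import r, grab_frame, camera_model, ticket gives the robot as it stands.
- The arm moves only by the tool play_rows, never from a script. Its argument "increments" is a list of rows, each a list of 3 entries, a list of its own where there are three numbers: the shift along the tool's x, y, z in units of 60 mm (1.0 is 60 mm), then the turn, a rotation vector about the tool's x, y, z in units of 10 degrees (1.0 is 10 degrees), then the opening, from 0 (shut) to 1 (fully open). A call has 1 to 5 rows; each row is the pose to reach, as a shift and turn from the pose commanded when the call began, along the tool's axes at that moment; what a row does not reach only later rows make up. A row lasts 1/8 s, in which the tool goes at most 62.5 mm and 10.7 degrees, less where a joint would pass 70% of its speed; a pose out of reach is approached as far as the arm can. A call with a gripper value outside its range is refused whole. The fingers move at their own pace and stop on an object; "grip_force" is the grip in N (left out, the last holds). Time passes only in rows, so rows that repeat a pose let the fingers close. It gives the time, the measured TCP pose, the force, the opening and the grip force at its end, in the units of the state.
- r.sense(): the state, without advancing time (a new reading comes with each control period).
- grab_frame(name): name is "scene" or "top" or "wrist"; returns the picture (420x560x3 uint8, red, green, blue); there is no depth.
- camera_model(name): a dict with "K" (3x3 intrinsics, pixels), "k1" (the pictures are not rectified: a ray, as slopes to the right and down, at radius r is drawn at 1 + k1 r^2 times it, then the intrinsics apply), "rvec" (rotation vector, rad) and "tvec" (3), from world to camera coordinates, as OpenCV has them. Camera axes: x right, y down, z forward; pixel columns grow to the right and rows downward; lengths in m; the calibration is good to about 2 mm. A picture is of the moment at which its call begins: read the wrist's pose just before it. camera_model takes no time and is no camera call; for the wrist camera it gives the pose at the moment of the call.
- ticket.hand_in(): hands the job in; it is judged then, once.
The state is a dict: "clock": time; "joint_positions": joint angles; "joint_velocities": joint speeds; "effort": joint torques, N m; "position": TCP position; "tcp_rot": TCP orientation; "force": force on the tool from outside, world axes, zero at the start; "ft_torque": the same for the moment, N m; "finger_gap": opening from 0.0 (shut) to 1.0 (fully open); "grip_force": force on a finger pad.
Only numpy, scipy, OpenCV 4.12 (cv2) and the standard library are available. Lean on these libraries where they do the work, as an engineer would, in place of code of your own. Each camera call takes 0.05 s, during which the arm holds its last target. There are 200 camera calls.

### The job

The label printer on the desk has a fresh roll in it, and its cover still stands ajar. Gently push the cover down until it is fully shut, then press the raised end of the power rocker so that it snaps over to on, and then tap the large round feed key to advance a label. Use light touches in that order: leave the small cancel key alone, do not shove or lift the printer, and leave everything else on the desk where it is.

Things in the scene. Friction and masses are not known exactly. Their poses are not given: they have to be found in the camera images.
- printer: Light grey desktop label printer, 220 deep x 160 wide x 140 high (mm) when shut, 1.9 kg, loose on rubber feet. Origin: centre of its underside; x to its back, y to the robot's left, z up. Front 80 mm: flat control deck 101 mm high; behind it the dark cover. On the deck, printer x, y: rocker at the left (-74, 46), small cancel key in the middle (-84, 0), large feed key at the right (-74, -46).
- cover (a joint): Cover hinge, rad: 0 shut, 0.4 to 0.8 as found, 1.0 the stop. Hinge line along printer y, at printer x 100, z 113 mm, behind the cover; it has friction and stays where it is left; 2 to 5 N straight down near the middle shuts it. The cover is 160 wide; its flat outer face stands 26 mm off the hinge line and reaches 131 mm forward of it (139 mm above the desk when shut).
- cover_middle (a point): Middle of the cover's outer (upper) face, 65 mm forward of the hinge line along the cover; moves with the cover. Printer (35, 0, 139 mm) when shut.
- cover_front_edge (a point): Middle of the cover's front edge, at its outer face, 131 mm from the hinge line along the cover; moves with the cover.
- power (a joint): Power rocker, rad: 0 is off (rear end raised), 0.36 is on (rear end down). It is over-centre: past 0.18 it snaps over by itself and stays. The rocker is 32 mm long (along printer x) and 22 mm wide, and always stands at least 2 mm proud of the deck. Needs 2 to 3 N at its rear end, which goes down 4.5 mm.
- power_rear_end (a point): Top of the rocker's rear end (the end nearer the cover, raised when off), 12.5 mm behind its pivot; about 110 mm above the desk when off.
- feed (a joint): Feed key, m: 0 is up, 0.0045 is fully down; spring return, 1.6 N to start and 4 N fully down. It counts as tapped past 0.003.
- feed_top (a point): Centre of the top of the feed key, a round key 28 mm across, 7 mm proud of the deck (108 mm above the desk) when up and 2.5 mm proud when fully down.
- cancel (a joint): Cancel key, m: 0 is up, 0.0045 is down. Must not be pressed.
- cancel_top (a point): Centre of the top of the cancel key, round, 12 mm across, 6 mm proud of the deck; 47 mm from the feed key's centre, centre to centre.
- spare_roll: Bystander: spare roll of tags, 65 mm across, 30 mm high, lying flat to the left of the printer. Origin under its centre.
- stapler: Bystander: stapler, 131 mm long, 46 mm high, to the right in front of the printer. Origin under its centre.
- slips: Bystander: pile of cream slips, 80 x 129 mm, 9 mm high, to the left in front of the printer. Origin under its centre.
- tape_dispenser: Bystander: tape dispenser, 143 mm long, 76 mm high, to the right of the printer. Origin under its centre.
- screen_corner (a point): Lower right front corner of the desk's monitor, which is fixed: its screen, 25 mm thick, runs from here 665 mm to the left (along world y, leaning 0.23 rad away from the robot) and 415 mm up; its lower edge is 212 mm above the desk. Keep the arm clear of it.

How it is judged:
On the way, in this order (a step that is already met when the one before it is completed fails the run):
1. the cover is pushed fully shut (value of joint cover below 0.03 rad), for 0.2 s.
2. the power rocker is snapped over to on (value of joint power above 0.3 rad), for 0.1 s.
3. the feed key is tapped (value of joint feed above 0.003 m), for 0.02 s.
At the end, for the whole second after the job is handed in: The cover is shut to within 0.03 rad, the rocker is on (past 0.3 rad), the feed key has been tapped and is up again, the cancel key is up, and the printer stands at rest within 20 mm of where it was (value of joint cover below 0.03 rad and value of joint power above 0.3 rad and value of joint each of feed, cancel below 0.001 m and distance of printer from where it was at the start of the episode below 0.02 m and angle between printer's own z axis and vertical below 0.03 rad and linear speed of printer below 0.01 m/s); the robot touches nothing.
It fails at once if out of order: the rocker is switched on while the cover is open, or the feed key is pressed before the cover is shut and the rocker is on ((value of joint power above 0.2 rad and value of joint cover above 0.06 rad) or (value of joint feed above 0.002 m and (value of joint cover above 0.06 rad or value of joint power below 0.2 rad))).
It fails at once if the cancel key is pressed (value of joint cancel above 0.0015 m).
It fails at once if the printer is pressed, struck or squeezed with more than 40 N (contact force between any of the arm, the fingers and printer above 40 N).
It fails at once if the printer is shoved or lifted out of its place by more than 20 mm, or tipped, or its cover is lifted open (value of joint cover above 0.93 rad or (distance of printer from where it was at the start of the episode above 0.02 m or angle between printer's own z axis and vertical above 0.1 rad)).
It fails at once if a bystander is moved by more than 20 mm (distance of any of spare_roll, stapler, slips, tape_dispenser from where it was at the start of the episode above 0.02 m).
It also fails if it takes over 51 s, if anything falls off the work surface, if the arm or the gripper's body presses on something with over 40 N, if the wrist force passes 120 N, or if a joint passes its speed limit or range.

## Working session

There is one attempt and no reset: what is moved stays moved. The work goes in short steps, Python scripts to look and compute and a tool call to move; the robot and the scene stay as the last step left them, time stands still between calls to the robot, and variables do not carry over. Pictures are saved under pics/ and viewed, at most 10 in all, crops included, and the job is handed in when it is done.

Besides the shell and the picture viewer there is one more tool, called after "Emit:" by a JSON object that holds its "name" and its "arguments". play_rows: Moves the arm, as the interface text tells. Its arguments: {"type":"object","properties":{"increments":{"type":"array"},"grip_force":{"type":"number"}},"required":["increments"]}

```bash
mkdir -p pics; cat > h.py <<'E'
import numpy as np, cv2
from plant import r, grab_frame, camera_model, ticket
from scipy.spatial.transform import Rotation as R
def ray(cm,px):
    K=np.array(cm["K"]);k1=cm["k1"]
    p=cv2.undistortPoints(np.array([[px]],float),K,np.array([k1,0,0,0.]))[0,0]
    Rm=R.from_rotvec(np.ravel(cm["rvec"])).as_matrix()
    return -Rm.T@np.ravel(cm["tvec"]), Rm.T@np.array([*p,1.])
def onz(cm,px,z):
    o,d=ray(cm,px); return o+d*(z-o[2])/d[2]
def proj(cm,P):
    return cv2.projectPoints(np.array(P,float).reshape(-1,3),np.ravel(cm["rvec"]).astype(float),np.ravel(cm["tvec"]).astype(float),np.array(cm["K"]),np.array([cm["k1"],0,0,0.]))[0][:,0]
def tri(c1,p1,c2,p2):
    o1,d1=ray(c1,p1);o2,d2=ray(c2,p2);t=np.linalg.lstsq(np.c_[d1,-d2],o2-o1,rcond=None)[0]
    a=o1+t[0]*d1;b=o2+t[1]*d2
    return (a+b)/2,np.linalg.norm(a-b)
def save(n,im): cv2.imwrite("pics/"+n,cv2.cvtColor(im,cv2.COLOR_RGB2BGR))
E
python3 - <<'E'
from h import *
np.set_printoptions(precision=4,suppress=True)
s=r.sense();print(s["clock"],s["position"],s["tcp_rot"],s["force"],r.tip_reach)
for n in("scene","top"):
    im=grab_frame(n);save(n+"0.png",im);np.save(n+"0.npy",im)
    cm=camera_model(n);print(n,ray(cm,(280,210)),cm["k1"])
E
```

```text
0.0 [0.1736 0.6258 0.2294] [ 0.135   0.9908 -0.0009 -0.0003] [-0.1763  0.1443 -0.1214] 0.025
scene (array([0.3795, 0.3196, 0.9087]), array([ 0.1516, -0.5301, -0.8343])) -0.06877501413402672
top (array([ 0.3455, -0.2031,  1.3142]), array([ 0.1434,  0.0187, -0.9896])) -0.16538708634252244
```

View pics/scene0.png

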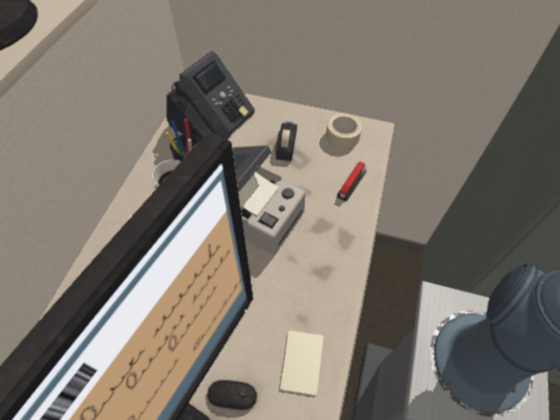

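View pics/top0.png

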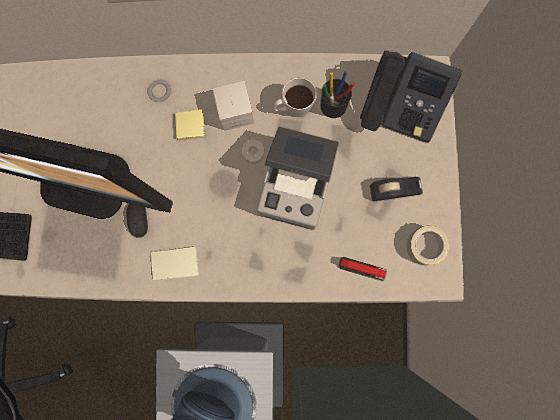

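The top view shows the printer at about (297,180), turned a few degrees. Its rocker is at (273,200), cancel at (290,209) and feed at (306,210). The cover is open, and the monitor's right end is near (171,207). I'll enlarge the printer in both views.

```bash
python3 - <<'E'
from h import *
a=np.load("top0.npy")[120:235,250:345];b=np.load("scene0.npy")[140:255,220:315]
save("crop0.png",np.hstack([cv2.resize(x,None,fx=4.2,fy=5.2*4.2/5.2,interpolation=cv2.INTER_CUBIC) for x in(a,b)]))
E
```

```text
(no output)
```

View pics/crop0.png

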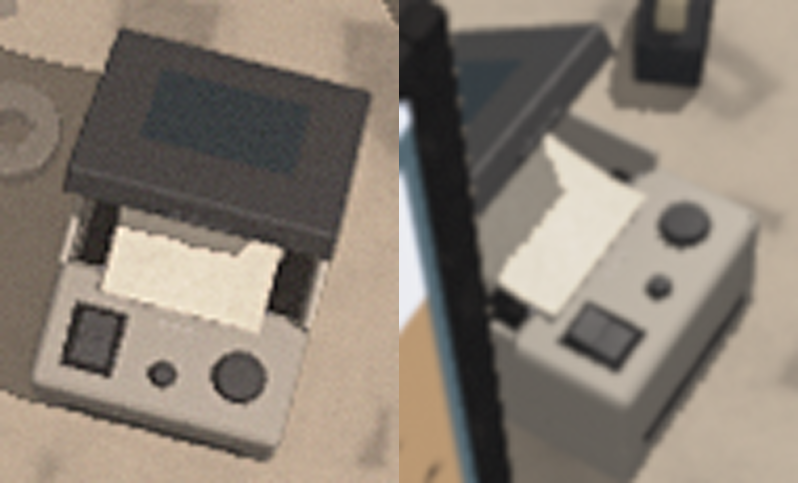

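The crop shows the rocker at (94,338), cancel at (161,374) and feed at (238,378) in the top half. In the scene half they are at (604,333), (658,287) and (684,224). Next I'll refine these with masks and triangulate.

```bash
cat > meas.py <<'E'
from h import *
np.set_printoptions(precision=4,suppress=True)
def blob(im,seed,thr=None,rad=12):
    g=cv2.cvtColor(im,cv2.COLOR_RGB2GRAY).astype(np.uint8)
    g=cv2.resize(g,None,fx=4,fy=4,interpolation=cv2.INTER_CUBIC)
    m=(g<thr).astype(np.uint8)
    n,l,st,ce=cv2.connectedComponentsWithStats(m)
    y,x=int(seed[1]*4+2),int(seed[0]*4+2)
    k=l[y,x]
    return (ce[k]+.5)/4-.5, st[k][2:]/4 if k else None
if __name__=="__main__":
    t,s=np.load("top0.npy"),np.load("scene0.npy");ct,cs=camera_model("top"),camera_model("scene")
    P={}
    for n,pt,ps,z in(("rocker",(272.4,200.5),(268.8,219.3),.107),("cancel",(288.3,209),(281.7,208.3),.107),("feed",(306.7,210),(287.9,193.3),.108)):
        a,sa=blob(t,pt,115);b,sb=blob(s,ps,115)
        x,e=tri(ct,a,cs,b);P[n]=onz(ct,a,z)
        print(n,a,sa,b,sb,"tri",x,e,"top",P[n],"scene",onz(cs,b,z))
    print("d feed-cancel",np.linalg.norm(P["feed"]-P["cancel"]),"feed-rocker",np.linalg.norm(P["feed"]-P["rocker"]))
    v=P["rocker"]-P["feed"];print("yaw",np.arctan2(-v[0],v[1]))
    # cover outer corners top view / scene
    c=lambda x,y:(250+x/4.2-.4,120+y/4.2-.4)
    d=lambda x,y:(220+(x-399)/4.2-.4,140+y/4.2-.4)
    for n,p in(("FL",c(73,183)),("FR",c(333,247)),("RL",c(122,30)),("RR",c(370,95))):
        for z in(.139,.2,.22,.24):print(n,z,onz(ct,p,z))
    print("FR tri",tri(ct,c(333,247),cs,d(478,213)),"RR/FR",tri(ct,c(333,247),cs,d(597,25)))
E
python3 meas.py
```

```text
rocker [271.7744 200.2826] [ 16.25  18.25 810.75] [267.8954 219.8868] [ 20.5   16.25 775.5 ] tri [ 0.5465 -0.1589  0.0999] 0.0003910408677183843 top [ 0.5455 -0.1591  0.107 ] scene [ 0.5448 -0.1547  0.107 ]
cancel [288.0683 208.698 ] [  7.    6.5 134.5] [281.3263 208.2756] [ 6.    5.5  98.75] tri [ 0.525  -0.2007  0.0988] 8.803080197446233e-05 top [ 0.5239 -0.2007  0.107 ] scene [ 0.5235 -0.1954  0.107 ]
feed [306.3231 209.4547] [ 13.5  12.5 504.5] [287.3585 193.3756] [ 12.25  10.75 406.  ] tri [ 0.523  -0.2474  0.0997] 0.00021133318029239694 top [ 0.5218 -0.2471  0.108 ] scene [ 0.5214 -0.2415  0.108 ]
d feed-cancel 0.04642806577779096 feed-rocker 0.09109151750835284
yaw -0.26253708466123643
FL 0.139 [ 0.6348 -0.1475  0.139 ]
FL 0.2 [ 0.6198 -0.1504  0.2   ]
FL 0.22 [ 0.6149 -0.1513  0.22  ]
FL 0.24 [ 0.61   -0.1523  0.24  ]
FR 0.139 [ 0.5959 -0.3028  0.139 ]
FR 0.2 [ 0.5829 -0.2976  0.2   ]
FR 0.22 [ 0.5787 -0.2959  0.22  ]
FR 0.24 [ 0.5744 -0.2942  0.24  ]
RL 0.139 [ 0.7306 -0.1763  0.139 ]
RL 0.2 [ 0.7106 -0.1777  0.2   ]
RL 0.22 [ 0.704  -0.1782  0.22  ]
RL 0.24 [ 0.6975 -0.1786  0.24  ]
RR 0.139 [ 0.69   -0.3265  0.139 ]
RR 0.2 [ 0.6721 -0.3201  0.2   ]
RR 0.22 [ 0.6662 -0.318   0.22  ]
RR 0.24 [ 0.6604 -0.3159  0.24  ]
FR tri (array([ 0.6597, -0.3129, -0.0342]), np.float64(0.05350516983543919)) RR/FR (array([ 0.5862, -0.2971,  0.2016]), np.float64(0.007176999670021498))
```

```bash
python3 - <<'E'
from h import *
np.set_printoptions(precision=4,suppress=True)
ct,cs=camera_model("top"),camera_model("scene")
print(onz(ct,(171,209),.212),onz(cs,(250,304),.212),tri(ct,(171,209),cs,(250,304)))
T=R.from_quat(r.sense()["tcp_rot"]).as_matrix();print(T);p=r.sense()["position"]
for w in([.36,.25,.25],[.42,-.10,.25],[.50,-.20,.26],[.6387,-.229,.265]):
    d=T.T@(np.array(w)-p);print(w,d/.06)
    p=np.array(w)
E
```

```text
[0.5072 0.0738 0.212 ] [0.5009 0.0888 0.212 ] (array([0.5082, 0.0801, 0.1859]), np.float64(0.0054708669338219915))
[[-0.9636  0.2675 -0.0007]
 [ 0.2675  0.9636 -0.0015]
 [ 0.0003 -0.0017 -1.    ]]
[0.36, 0.25, 0.25] [-4.6679 -5.2062 -0.3345]
[0.42, -0.1, 0.25] [-2.5238 -5.3533  0.0082]
[0.5, -0.2, 0.26] [-1.7305 -1.2496 -0.165 ]
[0.6387, -0.229, 0.265] [-2.3567  0.1524 -0.0842]
```

Emit:
{"name": "play_rows", "arguments": {"increments": [[[-0.67,-0.74,-0.3],[0,0,0],0],[[-1.33,-1.49,-0.33],[0,0,0],0],[[-2.0,-2.23,-0.33],[0,0,0],0],[[-2.67,-2.97,-0.33],[0,0,0],0],[[-3.3,-3.7,-0.33],[0,0,0],0]], "grip_force": 20}}

```text
clock: 0.72
position: [0.3056, 0.3576, 0.2499]
tcp_rot: [0.135, 0.991, -0.0, -0.0]
force: [0.4, -0.1, -0.2]
finger_gap: 0.506
grip_force: 0.0
```

Emit:
{"name": "play_rows", "arguments": {"increments": [[[-0.67,-0.75,0],[0,0,0],0],[[-1.35,-1.5,0],[0,0,0],0],[[-1.75,-2.4,0],[0,0,0],0],[[-2.15,-3.3,0],[0,0,0],0],[[-2.55,-4.2,0],[0,0,0],0]]}}

```text
clock: 1.35
position: [0.385, 0.0739, 0.2501]
tcp_rot: [0.135, 0.991, 0.0, 0.0]
force: [0.7, 0.4, 0.3]
finger_gap: 0.008
grip_force: 0.0
```

Emit:
{"name": "play_rows", "arguments": {"increments": [[[-0.4,-0.9,0],[0,0,0],0],[[-0.8,-1.8,0],[0,0,0],0],[[-1.2,-2.65,0],[0,0,0],0],[[-2.0,-3.2,-0.1],[0,0,0],0],[[-2.8,-3.7,-0.2],[0,0,0],0]]}}

```text
clock: 1.98
position: [0.4883, -0.1851, 0.2621]
tcp_rot: [0.136, 0.991, 0.0, -0.0]
force: [0.5, 1.4, 0.6]
finger_gap: 0.008
grip_force: 0.0
```

```bash
python3 - <<'E'
from h import *
np.set_printoptions(precision=4,suppress=True)
grab_frame("wrist")
s=r.sense();cm=camera_model("wrist");im=grab_frame("wrist");np.save("w1.npy",im);save("w1.png",im)
import pickle;pickle.dump(cm,open("w1.pkl","wb"))
print(s["position"],s["clock"],s["finger_gap"])
o=np.array([.6049,-.2199]);X=np.array([.966,-.2595]);Y=np.array([.2595,.966])
for n,x,y,z in(("rocker",-.074,.046,.107),("cancel",-.084,0,.107),("feed",-.074,-.046,.108),("midcover",.056,0,.167)):
    print(n,proj(cm,[*(o+x*X+y*Y),z]))
E
```

```text
[ 0.4915 -0.1894  0.2615] 2.025 0.008825586909086488
rocker [[331.0387 243.4005]]
cancel [[283.7625 234.3659]]
feed [[236.6391 244.8059]]
midcover [[285.4941 396.4802]]
```

View pics/w1.png

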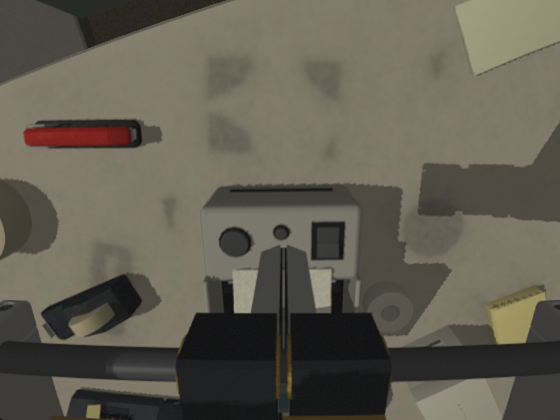

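The wrist view shows feed at about (235,242), cancel (281,233) and rocker (327,240). All three are within 2–4 px of the prediction. I'll refine them.

```bash
python3 - <<'E'
from meas import *
import pickle
cm=pickle.load(open("w1.pkl","rb"));im=np.load("w1.npy")
g=cv2.cvtColor(im,cv2.COLOR_RGB2GRAY);print(g[242,215],g[242,235],g[233,281],g[240,327])
P={}
for n,p,z in(("rocker",(327,240),.107),("cancel",(281,233),.107),("feed",(235,242),.108)):
    a,sa=blob(im,p,75);P[n]=onz(cm,a,z);print(n,a,sa,P[n])
v=P["rocker"]-P["feed"];yaw=np.arctan2(-v[0],v[1]);print("yaw",yaw,np.linalg.norm(v),np.linalg.norm(P["feed"]-P["cancel"]))
X=np.array([np.cos(yaw),np.sin(yaw)]);print("centre",(P["rocker"]+P["feed"])[:2]/2+.074*X,P["cancel"][:2]+.084*X)
E
```

```text
120 56 54 55
rocker [327.4267 240.2734] [  34.     38.5  5015.25] [ 0.5412 -0.1589  0.107 ]
cancel [281.0368 231.7713] [ 17.5  15.5 811.5] [ 0.5205 -0.1999  0.107 ]
feed [235.1294 241.4344] [  33.75   30.   3073.25] [ 0.5177 -0.2454  0.108 ]
yaw -0.2648686151124803 0.08968682609688197 0.04563592135686933
centre [ 0.6009 -0.2215] [ 0.6015 -0.2219]
```

Emit:
{"name": "play_rows", "arguments": {"increments": [[[-0.8,0,0],[0,0,0],0],[[-1.6,0,0],[0,0,0],0],[[-2.48,0,0],[0,0,0],0],[[-2.48,0,0],[0,0,0],0]]}}

```text
clock: 2.58
position: [0.6322, -0.2226, 0.2596]
tcp_rot: [0.135, 0.991, 0.001, -0.002]
force: [-0.8, 0.8, 0.6]
finger_gap: 0.008
grip_force: 0.0
```

Emit:
{"name": "play_rows", "arguments": {"increments": [[[0,0,0.2],[0,0,0],0],[[0,0,0.4],[0,0,0],0],[[0,0,0.5],[0,0,0],0]]}}

```text
clock: 2.95
position: [0.6299, -0.2224, 0.2312]
tcp_rot: [0.135, 0.991, 0.0, -0.001]
force: [-0.5, -0.0, 0.5]
finger_gap: 0.007
grip_force: 0.0
```

Emit:
{"name": "play_rows", "arguments": {"increments": [[[0,0,0.08],[0,0,0],0],[[0,0,0.16],[0,0,0],0],[[0,0,0.24],[0,0,0],0],[[0,0,0.32],[0,0,0],0]]}}

```text
clock: 3.45
position: [0.6314, -0.2231, 0.2133]
tcp_rot: [0.135, 0.991, -0.0, 0.0]
force: [-0.1, -0.0, 1.7]
finger_gap: 0.005
grip_force: 0.6
```

Emit:
{"name": "play_rows", "arguments": {"increments": [[[0,0,0.06],[0,0,0],0],[[0,0,0.12],[0,0,0],0],[[0,0,0.18],[0,0,0],0]]}}

```text
clock: 3.82
position: [0.6312, -0.223, 0.2021]
tcp_rot: [0.135, 0.991, -0.0, 0.0]
force: [-0.7, 0.1, 1.9]
finger_gap: 0.002
grip_force: 0.6
```

Emit:
{"name": "play_rows", "arguments": {"increments": [[[0,0,0.08],[0,0,0],0],[[0,0,0.16],[0,0,0],0],[[0,0,0.24],[0,0,0],0],[[0,0,0.32],[0,0,0],0],[[0,0,0.4],[0,0,0],0]]}}

```text
clock: 4.45
position: [0.6311, -0.2229, 0.1779]
tcp_rot: [0.135, 0.991, 0.0, -0.0]
force: [-0.9, 0.3, 2.5]
finger_gap: 0.009
grip_force: 0.6
```

Emit:
{"name": "play_rows", "arguments": {"increments": [[[0,0,0.05],[0,0,0],0],[[0,0,0.1],[0,0,0],0],[[0,0,0.15],[0,0,0],0]]}}

```text
clock: 4.82
position: [0.6312, -0.223, 0.1691]
tcp_rot: [0.135, 0.991, -0.0, 0.0]
force: [-0.5, -0.5, 1.8]
finger_gap: 0.007
grip_force: 0.6
```

Emit:
{"name": "play_rows", "arguments": {"increments": [[[0,0,0.02],[0,0,0],0],[[0,0,0.04],[0,0,0],0],[[0,0,0.06],[0,0,0],0]]}}

```text
clock: 5.2
position: [0.6312, -0.223, 0.1657]
tcp_rot: [0.135, 0.991, -0.0, 0.0]
force: [-1.1, 0.0, 1.8]
finger_gap: 0.006
grip_force: 0.6
```

Emit:
{"name": "play_rows", "arguments": {"increments": [[[0,0,0.015],[0,0,0],0],[[0,0,0.03],[0,0,0],0]]}}

```text
clock: 5.45
position: [0.6312, -0.223, 0.1642]
tcp_rot: [0.135, 0.991, -0.0, -0.0]
force: [-2.9, 0.9, 5.4]
finger_gap: 0.004
grip_force: 2.5
```

Emit:
{"name": "play_rows", "arguments": {"increments": [[[0,0,0.01],[0,0,0],0],[[0,0,0.01],[0,0,0],0],[[0,0,0.01],[0,0,0],0]]}}

```text
clock: 5.82
position: [0.6312, -0.223, 0.1642]
tcp_rot: [0.135, 0.991, -0.0, -0.0]
force: [-4.4, 0.4, 5.4]
finger_gap: 0.0
grip_force: 2.8
```

Emit:
{"name": "play_rows", "arguments": {"increments": [[[0,0,0.02],[0,0,0],0],[[0,0,0.02],[0,0,0],0],[[0,0,0.02],[0,0,0],0]]}}

```text
clock: 6.2
position: [0.6313, -0.223, 0.1641]
tcp_rot: [0.135, 0.991, -0.0, -0.0]
force: [-5.7, 1.8, 9.2]
finger_gap: 0.006
grip_force: 5.0
```

Emit:
{"name": "play_rows", "arguments": {"increments": [[[0,0,-0.4],[0,0,0],0],[[0,0,-1.0],[0,0,0],0],[[0.8,0,-1.4],[0,0,0],0],[[1.6,0,-1.5],[0,0,0],0],[[2.2,0,-1.5],[0,0,0],0]]}}

```text
clock: 6.82
position: [0.503, -0.1873, 0.2527]
tcp_rot: [0.135, 0.991, -0.0, 0.001]
force: [0.3, -0.7, -0.7]
finger_gap: 0.003
grip_force: 0.0
```

Emit:
{"name": "play_rows", "arguments": {"increments": [[[0,0,0],[0,0,0],0],[[0,0,0],[0,0,0],0],[[0,0,0],[0,0,0],0],[[0,0,0],[0,0,0],0]]}}

```text
clock: 7.32
position: [0.5045, -0.1879, 0.2519]
tcp_rot: [0.135, 0.991, 0.0, -0.0]
force: [0.1, 0.2, 0.8]
finger_gap: 0.006
grip_force: 0.0
```

```bash
python3 - <<'E'
from h import *
np.set_printoptions(precision=4,suppress=True)
import pickle
t=grab_frame("top");sc=grab_frame("scene");np.save("top2.npy",t);np.save("scene2.npy",sc)
s=r.sense();cm=camera_model("wrist");im=grab_frame("wrist");np.save("w2.npy",im)
pickle.dump(cm,open("w2.pkl","wb"))
print(s["position"],s["joint_velocities"],s["force"])
save("c2.png",np.hstack([cv2.resize(a,(400,400),interpolation=cv2.INTER_CUBIC) for a in(im[150:330,190:370],t[140:230,255:345])]))
E
```

```text
[ 0.5043 -0.1878  0.2519] [-0.0007 -0.0076  0.0051 -0.0004  0.0015  0.    ] [-0.2561  0.13   -0.0427]
```

View pics/c2.png

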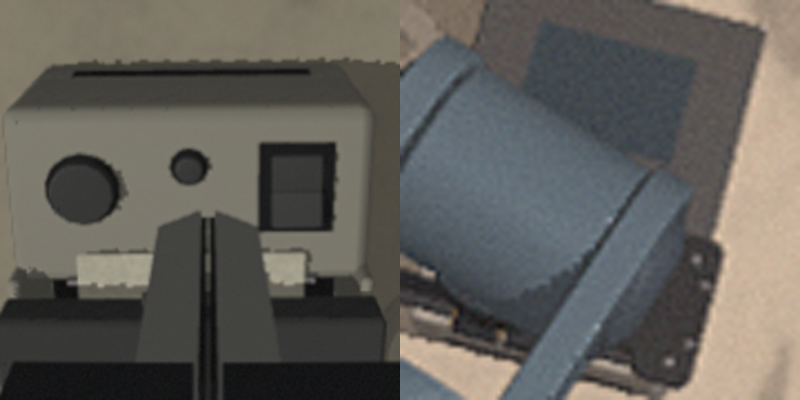

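The cover is now shut: the wrist crop shows it lying flat behind the label slot. Feed is at (82,190), cancel (188,166) and rocker (298,190), all in crop pixels.

```bash
python3 - <<'E'
from meas import *
import pickle
cm=pickle.load(open("w2.pkl","rb"));im=np.load("w2.npy")
P={}
for n,p,z in(("rocker",(324,235),.107),("cancel",(274.6,224.7),.107),("feed",(227,235.5),.108)):
    a,sa=blob(im,p,70);P[n]=onz(cm,a,z);print(n,a,sa,P[n])
v=P["rocker"]-P["feed"];yaw=np.arctan2(-v[0],v[1]);print("yaw",yaw,np.linalg.norm(v),np.linalg.norm(P["feed"]-P["cancel"]))
X=np.array([np.cos(yaw),np.sin(yaw)]);print("centre",(P["rocker"]+P["feed"])[:2]/2+.074*X,P["cancel"][:2]+.084*X)
s=r.sense();T=R.from_quat(s["tcp_rot"]).as_matrix()
# fingertip as seen vs. predicted
tip=s["position"]+T[:,2]*.025;print("tip",tip,proj(cm,tip), "corners",proj(cm,[tip+T[:,0]*a+T[:,1]*b for a in(-.008,.008) for b in(-.0125,.0125)]))
E
```

```text
rocker [260.1022 350.9758] [   560.     206.  219773.5] [ 0.6539 -0.2546  0.107 ]
cancel [274.8222 224.5982] [ 18.   16.  870.5] [ 0.5213 -0.2005  0.107 ]
feed [227.0821 234.5876] [  34.5    31.25 3315.25] [ 0.5185 -0.2461  0.108 ]
yaw -1.63405605687625 0.13565825738358245 0.04568471079939171
centre [ 0.5816 -0.3242] [ 0.516  -0.2843]
tip [ 0.5042 -0.1877  0.2269] [[283.3012 261.3487]] corners [[261.8458 273.8193]
 [304.7472 273.8129]
 [261.3045 248.5224]
 [305.3039 248.5178]]
```

Emit:
{"name": "play_rows", "arguments": {"increments": [[[-0.36,0.33,0],[0,0,0],0],[[-0.72,0.66,0.2],[0,0,0],0],[[-0.72,0.66,0.8],[0,0,0],0],[[-0.72,0.66,1.3],[0,0,0],0],[[-0.72,0.66,1.5],[0,0,0],0]]}}

```text
clock: 8.1
position: [0.5553, -0.1605, 0.16]
tcp_rot: [0.135, 0.991, 0.001, -0.002]
force: [-0.8, 0.5, 0.9]
finger_gap: 0.004
grip_force: 0.0
```

Emit:
{"name": "play_rows", "arguments": {"increments": [[[0,0,0.1],[0,0,0],0],[[0,0,0.15],[0,0,0],0],[[0,0,0.15],[0,0,0],0],[[0,0,0.15],[0,0,0],0]]}}

```text
clock: 8.6
position: [0.5566, -0.1613, 0.1539]
tcp_rot: [0.135, 0.991, -0.0, 0.001]
force: [0.8, -0.3, 1.0]
finger_gap: 0.009
grip_force: 0.0
```

Emit:
{"name": "play_rows", "arguments": {"increments": [[[0,0,0.08],[0,0,0],0],[[0,0,0.16],[0,0,0],0],[[0,0,0.24],[0,0,0],0],[[0,0,0.27],[0,0,0],0]]}}

```text
clock: 9.1
position: [0.5559, -0.1609, 0.1362]
tcp_rot: [0.135, 0.991, 0.0, -0.0]
force: [-0.4, 0.9, -0.4]
finger_gap: 0.004
grip_force: 0.0
```

Emit:
{"name": "play_rows", "arguments": {"increments": [[[0,0,0.02],[0,0,0],0],[[0,0,0.04],[0,0,0],0],[[0,0,0.06],[0,0,0],0]]}}

```text
clock: 9.48
position: [0.5566, -0.1612, 0.1337]
tcp_rot: [0.135, 0.991, -0.0, 0.0]
force: [-0.0, -0.0, 1.3]
finger_gap: 0.008
grip_force: 0.8
```

Emit:
{"name": "play_rows", "arguments": {"increments": [[[0,0,0.02],[0,0,0],0],[[0,0,0.04],[0,0,0],0],[[0,0,0.05],[0,0,0],0]]}}

```text
clock: 9.85
position: [0.5561, -0.161, 0.1302]
tcp_rot: [0.135, 0.991, 0.0, -0.0]
force: [-0.6, 0.4, 3.4]
finger_gap: 0.007
grip_force: 1.5
```

Emit:
{"name": "play_rows", "arguments": {"increments": [[[0,0,0.01],[0,0,0],0],[[0,0,0.02],[0,0,0],0]]}}

```text
clock: 10.1
position: [0.5561, -0.161, 0.1299]
tcp_rot: [0.135, 0.991, 0.0, -0.0]
force: [-2.7, 2.6, 8.9]
finger_gap: 0.004
grip_force: 4.3
```

Emit:
{"name": "play_rows", "arguments": {"increments": [[[0,0,-0.4],[0,0,0],0],[[0,0,-1.0],[0,0,0],0],[[0.1,-0.76,-1.2],[0,0,0],0],[[0.2,-1.52,-1.2],[0,0,0],0],[[0.2,-1.52,-1.2],[0,0,0],0]]}}

```text
clock: 10.72
position: [0.5192, -0.2477, 0.2008]
tcp_rot: [0.137, 0.991, -0.0, -0.0]
force: [0.7, -0.0, -0.1]
finger_gap: 0.004
grip_force: 0.0
```

Emit:
{"name": "play_rows", "arguments": {"increments": [[[0,0,0],[0,0,0],0],[[0,0,0],[0,0,0],0],[[0,0,0],[0,0,0],0]]}}

```text
clock: 11.1
position: [0.5205, -0.2448, 0.2009]
tcp_rot: [0.134, 0.991, 0.0, -0.0]
force: [-0.2, 0.5, -0.3]
finger_gap: 0.005
grip_force: 0.0
```

```bash
python3 - <<'E'
from meas import *
s=r.sense();cm=camera_model("wrist");im=grab_frame("wrist");np.save("w3.npy",im);save("w3.png",im)
print(s["position"],s["force"])
a,sa=blob(im,proj(cm,[.521,-.2,.107])[0],70);print("cancel",a,sa,onz(cm,a,.107),"feed",proj(cm,[.5205,-.2455,.108]),"rocker",proj(cm,[.544,-.1575,.107]))
E
```

```text
[ 0.5205 -0.2448  0.2009] [-0.2093  0.5488 -0.3496]
cancel [338.2357 208.9815] [  21.5    19.75 1307.  ] [ 0.5212 -0.2016  0.107 ] feed [[282.2789 223.0896]] rocker [[400.002  221.5848]]
```

View pics/w3.png

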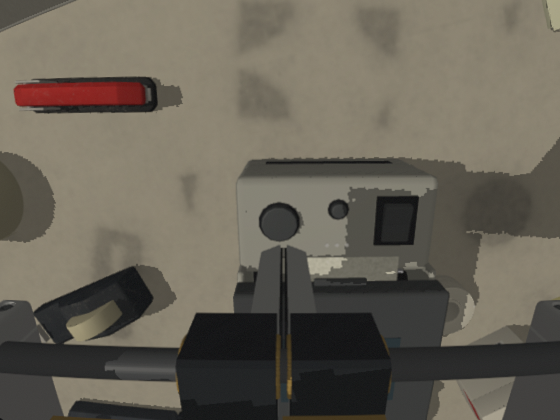

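The wrist view shows feed at (279,222), directly below the fingertips, and cancel well clear at (338,209). The rocker at (397,221) is now tipped the other way and looks on. I'll descend and tap.

Emit:
{"name": "play_rows", "arguments": {"increments": [[[0,0,0.4],[0,0,0],0],[[0,0,0.8],[0,0,0],0],[[0,0,0.98],[0,0,0],0],[[0,0,1.04],[0,0,0],0],[[0,0,1.04],[0,0,0],0]]}}

```text
clock: 11.78
position: [0.5206, -0.2458, 0.1392]
tcp_rot: [0.135, 0.991, -0.0, 0.0]
force: [-0.5, 0.2, 0.9]
finger_gap: 0.004
grip_force: 0.0
```

Emit:
{"name": "play_rows", "arguments": {"increments": [[[0,0,0.04],[0,0,0],0],[[0,0,0.07],[0,0,0],0],[[0,0,0.09],[0,0,0],0],[[0,0,0.11],[0,0,0],0]]}}

```text
clock: 12.28
position: [0.5203, -0.2458, 0.1323]
tcp_rot: [0.135, 0.991, -0.0, 0.0]
force: [-1.3, 0.4, 1.2]
finger_gap: 0.004
grip_force: 1.0
```

Emit:
{"name": "play_rows", "arguments": {"increments": [[[0,0,0.02],[0,0,0],0],[[0,0,0.04],[0,0,0],0],[[0,0,0.055],[0,0,0],0],[[0,0,0.065],[0,0,0],0],[[0,0,0.065],[0,0,0],0]]}}

```text
clock: 12.9
position: [0.5203, -0.2458, 0.1287]
tcp_rot: [0.135, 0.991, -0.0, 0.0]
force: [-2.0, 1.5, 5.9]
finger_gap: 0.005
grip_force: 2.9
```

Emit:
{"name": "play_rows", "arguments": {"increments": [[[0,0,0.015],[0,0,0],0],[[0,0,0.015],[0,0,0],0]]}}

```text
clock: 13.15
position: [0.5204, -0.2458, 0.1286]
tcp_rot: [0.135, 0.991, -0.0, -0.0]
force: [-4.0, 1.5, 10.2]
finger_gap: 0.004
grip_force: 5.1
```

Emit:
{"name": "play_rows", "arguments": {"increments": [[[0,0,-0.3],[0,0,0],0],[[0,0,-0.9],[0,0,0],0],[[0,0,-1.5],[0,0,0],0],[[0.5,0,-1.8],[0,0,0],0],[[0.9,0,-1.8],[0,0,0],0]]}}

```text
clock: 13.78
position: [0.4684, -0.2317, 0.2377]
tcp_rot: [0.135, 0.991, -0.001, 0.002]
force: [-0.1, 0.2, -0.8]
finger_gap: 0.004
grip_force: 0.0
```

Emit:
{"name": "play_rows", "arguments": {"increments": [[[0,0,0],[0,0,0],0],[[0,0,0],[0,0,0],0],[[0,0,0],[0,0,0],0]]}}

```text
clock: 14.15
position: [0.4687, -0.2314, 0.235]
tcp_rot: [0.135, 0.991, 0.0, -0.0]
force: [-1.2, 0.1, -0.3]
finger_gap: 0.006
grip_force: 0.0
```

```bash
python3 - <<'E'
from meas import *
s=r.sense();cm=camera_model("wrist");im=grab_frame("wrist");save("w4.png",im)
print(s["position"],s["force"],s["clock"])
E
```

```text
[ 0.4687 -0.2314  0.235 ] [-1.1885  0.0753 -0.278 ] 14.15
```

View pics/w4.png

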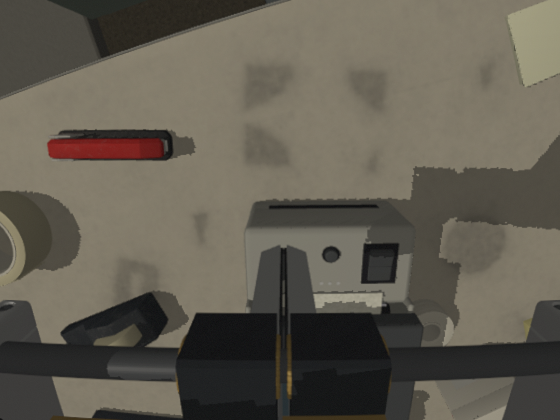

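The cover is shut, the rocker at (380,263) shows on, and the keys and bystanders are where they were. The arm is clear and the feed key bottomed at 10 N, so I'm handing in.

```bash
python3 -c "
from plant import ticket
print(ticket.hand_in())"
```

```text
the job is handed in; nothing more can be done
None
```

I pushed the cover shut, switched the rocker on and tapped the feed key, in that order, then backed the arm clear and handed in at about 14 s; the hand-in returned no verdict.

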